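Light-cure sectional dental casts on a hand-cranked turntable

ROBOT

A 6-joint arm with a two-finger parallel gripper is mounted at the origin on the work surface. World frame = base frame: x ahead of the robot, y to its left, z up, the work surface at z = 0. Lengths are in m, angles in rad, forces in N, time in s.
With the tool pointing down it reaches from about 0.35 to 0.85 m from the base axis. Payload 8.1 kg.
Tool frame: the origin (TCP) lies between the finger pads; the fingertips stand 25 mm ahead of it and the grasp point (between the pads) lies 6 mm ahead of it; z points along the fingers, y is the line along which they close (so a half turn about z gives the same grasp; the last joint's range is limited). The gripper opens to 93 mm and grips with 3 to 60 N. Pads are 15 mm wide; open, the fingers measure 128 mm over their backs; the gripper's body (75 mm by 188 mm) begins 65 mm behind the grasp point.
Start: joints at [-1.266, 0.13, 1.488, -0, 1.523, -0.085], TCP at [0.228, -0.555, 0.244] pointing down, gripper open.
Joint ranges: [-2.96, 2.96], [-0.89, 2.26], [0.02, 2.5], [-1.34, 4.48], [0, 2.73], [-2.66, 2.66]. Speed limits (rad/s): [2.39, 2.39, 2.79, 3.14, 3.14, 3.14].

INTERFACE

Orientations are given as a rotation vector (axis times angle).
In Python, from plant import robot gives the robot as it stands.
- The arm moves only by the tool arm_command, never from a script. Its argument "increments" is text: rows parted by semicolons, each of 5 numbers parted by spaces: the closure, from 0 (fully open) to 1 (shut), then the shift along the tool's x, y, z in mm, then the turn about the tool's z in rad. A call has 1 to 5 rows; each row is the pose to reach, as a shift and turn from the pose commanded when the call began, along the tool's axes at that moment; what a row does not reach only later rows make up. A row lasts 1/10 s, in which the tool goes at most 50 mm and 8.59 degrees, less where a joint would pass 70% of its speed; a pose out of reach is approached as far as the arm can. A call with a gripper value outside its range is refused whole. The fingers move at their own pace and stop on an object; "grip_force" is the grip in N (left out, the last holds). Time passes only in rows, so rows that repeat a pose let the fingers close. It gives the time, the measured TCP pose, the force, the opening and the grip force at its end, in the units of the state.
- robot.read_state(): the state, without advancing time (a new reading comes with each control period).
- robot.read_camera(name): name is "side" or "top"; returns the picture (480x640x3 uint8, blue, green, red); there is no depth.
- robot.camera_model(name): a dict with "fx", "fy", "cx", "cy" (pixels), "eye" and "rotation" of the camera in the world. Camera axes: x right, y down, z forward; pixel columns grow to the right and rows downward; lengths in m; the calibration is good to about 2 mm. A picture is of the moment at which its call begins. camera_model takes no time and is no camera call.
- robot.close_job(): hands the job in; it is judged then, once.
The state is a dict: "t": time; "q": joint angles; "dq": joint speeds; "joint_torque": joint torques, N m; "tool_pos": TCP position; "orientation": TCP orientation; "force": force on the tool from outside, world axes, zero at the start; "wrist_torque": the same for the moment, N m; "opening": finger opening in m; "gripper_force": force on a finger pad.
Only numpy, scipy, OpenCV 4.12 (cv2) and the standard library are available. Lean on these libraries where they do the work, as an engineer would, in place of code of your own. Each camera call takes 0.05 s, during which the arm holds its last target. There are 200 camera calls.

TASK

Light-cure every cast on the drying mat: stand each one on a rubber pad of its own on the turntable, then, with the crank still at the red mark, press the lamp's orange plunger fully down, and turn the platter by its crank one full turn counter-clockwise (seen from above) until the crank is back at the red mark, with the casts still on their pads. Then put each cast back flat in the storage slot of its own colour, and leave the platter at the mark and the mug, white box and small jar where they are.

Things in the scene. Friction and masses are not known exactly. Their poses are not given: they have to be found in the camera images.
- cast_blue: Sectional dental cast in blue die stone, may be absent in a run: block 46 (its x) x 34 (its y) x 24 mm high with a pink gum and a row of white teeth along its x on top, 31 mm high in all, about 90 g. Origin at the centre of its underside, z up. Grip it across the 34 mm width. Starts on the grey drying mat, any yaw. None from the start = absent.
- cast_green: Sectional dental cast in green die stone, may be absent in a run: block 46 (its x) x 34 (its y) x 24 mm high with a pink gum and a row of white teeth along its x on top, 31 mm high in all, about 90 g. Origin at the centre of its underside, z up. Grip it across the 34 mm width. Starts on the grey drying mat, any yaw. None from the start = absent.
- cast_yellow: Sectional dental cast in yellow die stone, may be absent in a run: block 46 (its x) x 34 (its y) x 24 mm high with a pink gum and a row of white teeth along its x on top, 31 mm high in all, about 90 g. Origin at the centre of its underside, z up. Grip it across the 34 mm width. Starts on the grey drying mat, any yaw. None from the start = absent.
- cast_red: Sectional dental cast in red die stone, may be absent in a run: block 46 (its x) x 34 (its y) x 24 mm high with a pink gum and a row of white teeth along its x on top, 31 mm high in all, about 90 g. Origin at the centre of its underside, z up. Grip it across the 34 mm width. Starts on the grey drying mat, any yaw. None from the start = absent.
- slot_blue_floor (a point): Storage slot for the blue cast: blue shallow tray on the white rack. Point at the centre of its floor (14 mm above the table). Inside 58 (its x) x 46 (its y) mm, surrounded by lips 5 mm high and 4 mm thick; the cast's x goes along the slot's x, either way round. The four slots lie on a two by two grid, 74 mm apart along their x and 86 mm apart along their y, in shuffled order.
- slot_green_floor (a point): Storage slot for the green cast: green shallow tray on the white rack. Point at the centre of its floor (14 mm above the table). Inside 58 (its x) x 46 (its y) mm, surrounded by lips 5 mm high and 4 mm thick; the cast's x goes along the slot's x, either way round. The four slots lie on a two by two grid, 74 mm apart along their x and 86 mm apart along their y, in shuffled order.
- slot_yellow_floor (a point): Storage slot for the yellow cast: yellow shallow tray on the white rack. Point at the centre of its floor (14 mm above the table). Inside 58 (its x) x 46 (its y) mm, surrounded by lips 5 mm high and 4 mm thick; the cast's x goes along the slot's x, either way round. The four slots lie on a two by two grid, 74 mm apart along their x and 86 mm apart along their y, in shuffled order.
- slot_red_floor (a point): Storage slot for the red cast: red shallow tray on the white rack. Point at the centre of its floor (14 mm above the table). Inside 58 (its x) x 46 (its y) mm, surrounded by lips 5 mm high and 4 mm thick; the cast's x goes along the slot's x, either way round. The four slots lie on a two by two grid, 74 mm apart along their x and 86 mm apart along their y, in shuffled order.
- pad0 (a point): Black round rubber pad on the platter, 60 mm across, 2 mm thick. Point at the centre of its top, 34 mm above the table; turns with the platter. The three pads are 62 mm from the axis, 120 degrees apart, 60 degrees or more away from the crank. A cast may stand on it at any yaw.
- pad1 (a point): Black round rubber pad on the platter, 60 mm across, 2 mm thick. Point at the centre of its top, 34 mm above the table; turns with the platter. The three pads are 62 mm from the axis, 120 degrees apart, 60 degrees or more away from the crank. A cast may stand on it at any yaw.
- pad2 (a point): Black round rubber pad on the platter, 60 mm across, 2 mm thick. Point at the centre of its top, 34 mm above the table; turns with the platter. The three pads are 62 mm from the axis, 120 degrees apart, 60 degrees or more away from the crank. A cast may stand on it at any yaw.
- turntable_axis (a point): Point on the turntable's vertical axis, 32 mm above the table, level with the platter's top (grey disc, 240 mm across, on a fixed aluminium base 270 mm across). Its x points to the red mark on the base rim, where the crank starts; z up. The base is fixed in a run, its place and heading vary.
- crank_top (a point): Top centre of the crank grip: an upright black round post on the platter, 18 mm in diameter, 44 mm tall, standing 100 mm from the axis, top 78 mm above the table. The post spins freely about itself, so it can be pinched from above and led round the circle without turning the gripper. A red tick on the platter marks it.
- platter (a joint): Platter angle in rad: 0 at the start with the crank at the red mark, grows counter-clockwise seen from above, no stops; a full counter-clockwise turn reads 6.283. Stiff with friction (about 1.5 N at the crank), stays where it is left.
- plunger_top (a point): Top centre of the orange round plunger head (32 mm across) on the small white curing lamp box (50 x 80 x 50 mm, fixed, blue lens towards the platter). 84 mm above the table when up; sprung, about 3 N to start, 8 N at its stop 12 mm down, returns by itself.
- plunger (a joint): Plunger travel in m: 0 up, 0.012 fully down at its stop.
- mug: Bystander: black mug, 80 mm across and 95 mm high, handle at its +y; origin at the centre of its underside.
- crown_box: Bystander: white box 50 x 40 x 25 mm; origin at the centre of its underside.
- wax_pot: Bystander: small jar with green cap, 42 mm across and 42 mm high; origin at the centre of its underside.
- mat: Grey drying mat, fixed, 205 x 215 x 4 mm, on which the casts start; origin at the centre of its underside (top 4 mm above the table).

How it is judged:
By the outcome, as a careful person would: the job done as asked, in the order asked, and still so for the second after the job is handed in, with the robot touching nothing.
Of cast_blue, cast_green, cast_yellow, cast_red only 2 to 3 are there at a start; the rules pass over those that are not, and their reading is None.
At some moment in a run one of cast_blue, cast_green, cast_yellow, cast_red may be knocked a few centimetres aside while the robot is not near it.
Once in a run the grip may slacken for a moment while it holds something.
It also fails if it takes over 210 s, if anything falls off the work surface, if the arm or the gripper's body presses on something with over 40 N, if the wrist force passes 120 N, or if a joint passes its speed limit or range.

## Working session

There is one attempt and no reset: what is moved stays moved. The work goes in short steps, Python scripts to look and compute and a tool call to move; the robot and the scene stay as the last step left them, time stands still between calls to the robot, and variables do not carry over. Pictures are saved under pics/ and viewed, at most 14 in all, crops included, and the job is handed in when it is done.

Besides the shell and the picture viewer there is one more tool, called after "Call:" as a command line: name --argument value ..., lists and objects as JSON in quotes. arm_command: Moves the arm, as the interface text tells. Its arguments: {"type":"object","properties":{"increments":{"type":"string"},"grip_force":{"type":"number"}},"required":["increments"]}

```bash
mkdir -p pics; ls
python3 - <<'E'
from plant import robot
import cv2
for n in("top","side"):
    cv2.imwrite(f"pics/{n}0.png",robot.read_camera(n)); print(robot.camera_model(n))
print(robot.read_state())
E
```

```text
pics
{'fx': 483.6687898904181, 'fy': 483.6687898904181, 'cx': 318.8382007938631, 'cy': 235.8948631391173, 'eye': array([ 0.47396378, -0.00897388,  1.01212321]), 'rotation': array([-2.17936696,  2.21641128, -0.06040172])}
{'fx': 511.9675011078838, 'fy': 511.9675011078838, 'cx': 319.149478711894, 'cy': 238.4448984354301, 'eye': array([0.18562297, 0.84568784, 0.58814752]), 'rotation': array([-0.5378158 ,  2.5122997 , -1.45248381])}
{'t': 0.1, 'q': array([-1.26641624e+00,  1.31086044e-01,  1.48913858e+00,  2.25489710e-05,
        1.52299900e+00, -8.53769343e-02]), 'dq': array([-0.00182124, -0.00047838, -0.00369787, -0.00044863,  0.00258967,
       -0.00101371]), 'joint_torque': array([ 8.43794023e-04, -5.61340857e+01, -4.93094230e+01,  7.69077614e-02,
        2.91172072e-02, -6.30232421e-05]), 'tool_pos': array([ 0.22788128, -0.55454554,  0.24270953]), 'orientation': array([-3.08053348e+00, -6.08044969e-01,  2.44680771e-04]), 'force': array([-0.67813885,  0.68945576,  0.24225896]), 'wrist_torque': array([ 0.00739175,  0.02658355, -0.00929588]), 'gripper_force': 0.0, 'opening': 0.09296495277556434}
```

View pics/top0.png

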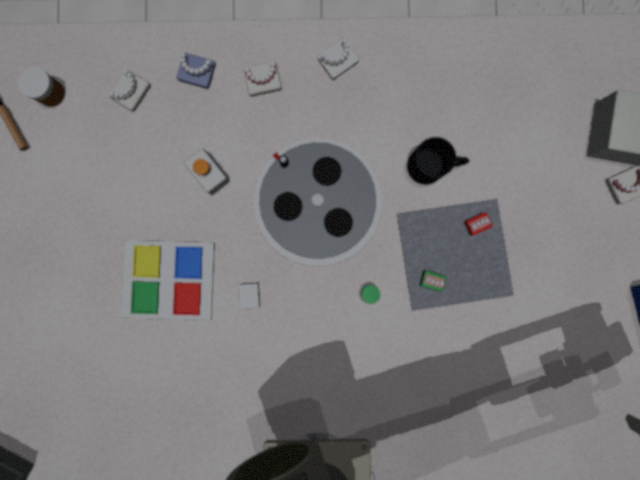

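View pics/side0.png

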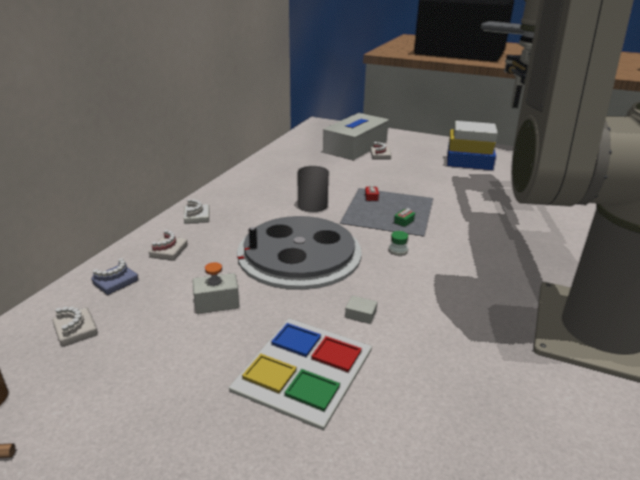

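The top view shows two casts on the mat: red at about (480,224) and green at about (432,281). The crank is at (283,160), pads at (327,171), (288,206) and (338,222), the plunger at (201,167), and the red slot at (187,298) with the green slot at (145,297). The side view agrees and shows no blue or yellow cast.

```bash
cat > h.py <<'E'
from plant import robot
import cv2, numpy as np
from scipy.spatial.transform import Rotation as R
def ray(cam,uv,z):
    m=robot.camera_model(cam); u,v=uv
    d=R.from_rotvec(m["rotation"]).apply([(u-m["cx"])/m["fx"],(v-m["cy"])/m["fy"],1]); e=np.array(m["eye"])
    return (e+d*(z-e[2])/d[2])[:2]
def pix(cam,p):
    m=robot.camera_model(cam); q=R.from_rotvec(m["rotation"]).inv().apply(np.array(p)-m["eye"])
    return np.array([m["fx"]*q[0]/q[2]+m["cx"],m["fy"]*q[1]/q[2]+m["cy"]])
H={"red":[(0,6),(172,180)],"green":[(50,85)],"yellow":[(20,32)],"blue":[(105,125)],"orange":[(7,17)]}
def mask(im,c,s=110,v=50):
    h=cv2.cvtColor(im,cv2.COLOR_BGR2HSV); m=0
    for a,b in H[c]: m=m|cv2.inRange(h,(a,s,v),(b,255,255))
    return m
def blobs(m,amin=40):
    cs,_=cv2.findContours(m,cv2.RETR_EXTERNAL,cv2.CHAIN_APPROX_NONE)
    return sorted([c for c in cs if cv2.contourArea(c)>amin],key=cv2.contourArea,reverse=True)
def rect(cam,c,z):
    """contour cast onto plane z -> centre mm, sizes mm, yaw deg of the long side"""
    P=np.array([ray(cam,p[0],z) for p in c])*1000
    (cx,cy),(w,h),a=cv2.minAreaRect(P.astype(np.float32))
    if w<h: w,h,a=h,w,a+90
    return [round(float(x),1) for x in (cx,cy,w,h,(a+90)%180-90)]
def tool():
    s=robot.read_state(); M=R.from_rotvec(s["orientation"]).as_matrix()
    return s,M
def go(x,y,z,yaw=None):
    """shift in tool axes mm to TCP target (mm, world); yaw= deg wanted of the tool y line (mod 180)"""
    s,M=tool(); d=M.T@(np.array([x,y,z])-s["tool_pos"]*1000)
    t=np.degrees(np.arctan2(M[1,1],M[0,1])); w=0
    if yaw is not None: w=-((yaw-t+90)%180-90)
    print("tool now",(s["tool_pos"]*1000).round(1),"yline",t.round(1),"q6",s["q"][5].round(2),"-> shift",d.round(1),"turn rad",round(float(np.radians(w)),3))
E
python3 - <<'E'
from h import *
im=cv2.imread("pics/top0.png")
for c in H:
    for b in blobs(mask(im,c)): 
        u=b.reshape(-1,2).mean(0).round(); print(c,u,cv2.contourArea(b),"z0.014",rect("top",b,.018),"z.024/28",rect("top",b,.028),"z84",rect("top",b,.084)[:2])
dk=(cv2.cvtColor(im,cv2.COLOR_BGR2GRAY)<45).astype(np.uint8)*255
for b in blobs(dk,20):
    x,y,w,h=cv2.boundingRect(b)
    if 240<x<400 and y<250: print("dark",(x,y,w,h),rect("top",b,.034),rect("top",b,.078))
print(ray("top",(317.5,200),.032))
im2=cv2.imread("pics/side0.png")
for c in("red","green","orange"):
    for b in blobs(mask(im2,c),30): print("side",c,cv2.boundingRect(b))
cv2.imwrite("pics/c0.png",cv2.resize(im[120:330,110:520],None,fx=1.9,fy=1.9,interpolation=2))
E
```

```text
red [186. 298.] 742.5 z0.014 [401.0, 258.9, 63.3, 52.5, -2.6] z.024/28 [401.7, 256.2, 62.7, 51.9, -2.6] z84 [405.8, 241.1]
red [477. 224.] 171.0 z0.014 [544.2, -342.6, 49.0, 34.4, -66.6] z.024/28 [543.5, -339.2, 48.5, 34.0, -66.6] z84 [539.6, -320.4]
green [145. 297.] 713.0 z0.014 [405.3, 344.3, 60.9, 51.3, -1.0] z.024/28 [406.0, 340.7, 60.3, 50.8, -1.0] z84 [409.9, 320.8]
green [370. 294.] 207.5 z0.014 [404.4, -116.5, 34.6, 32.8, -1.2] z.024/28 [405.1, -115.4, 34.3, 32.4, -1.2] z84 [409.1, -109.3]
green [431. 280.] 60.5 z0.014 [428.9, -245.2, 45.5, 32.6, 72.3] z.024/28 [429.3, -242.8, 45.0, 32.3, 72.3] z84 [431.9, -229.5]
yellow [146. 261.] 734.5 z0.014 [478.7, 341.1, 61.4, 53.0, -1.0] z.024/28 [478.6, 337.6, 60.8, 52.4, -1.0] z84 [478.4, 317.9]
blue [188. 262.] 738.5 z0.014 [475.2, 255.4, 61.4, 53.0, -1.0] z.024/28 [475.2, 252.7, 60.8, 52.5, -1.0] z84 [475.1, 237.8]
orange [ 13. 127.] 180.5 z0.014 [762.7, 619.1, 100.6, 12.9, 29.3] z.024/28 [759.8, 612.8, 99.6, 12.8, 29.3] z84 [743.6, 577.4]
orange [201. 167.] 164.5 z0.014 [671.7, 228.3, 31.1, 29.3, 44.6] z.024/28 [669.7, 225.9, 30.7, 29.0, 44.6] z84 [658.5, 212.6]
dark (313, 157, 28, 28) [656.6, -31.6, 55.1, 55.0, -46.2] [648.4, -30.6, 52.6, 52.5, -46.2]
dark (274, 192, 28, 28) [586.3, 48.9, 55.1, 54.8, -1.0] [581.2, 46.3, 52.6, 52.4, -1.0]
dark (325, 208, 27, 29) [551.0, -53.1, 54.5, 54.5, -64.5] [547.5, -51.1, 52.1, 52.1, -64.5]
dark (281, 160, 7, 7) [673.4, 54.8, 12.3, 12.2, -0.8] [664.5, 52.0, 11.8, 11.7, -0.8]
[ 0.59673403 -0.01223738]
side red (312, 337, 49, 34)
side red (365, 187, 14, 14)
side green (286, 370, 53, 40)
side green (392, 231, 15, 13)
side green (395, 213, 19, 12)
side orange (380, 36, 124, 33)
side orange (617, 53, 23, 29)
side orange (205, 263, 17, 12)
side orange (503, 44, 19, 11)
side orange (0, 445, 12, 10)
```

View pics/c0.png

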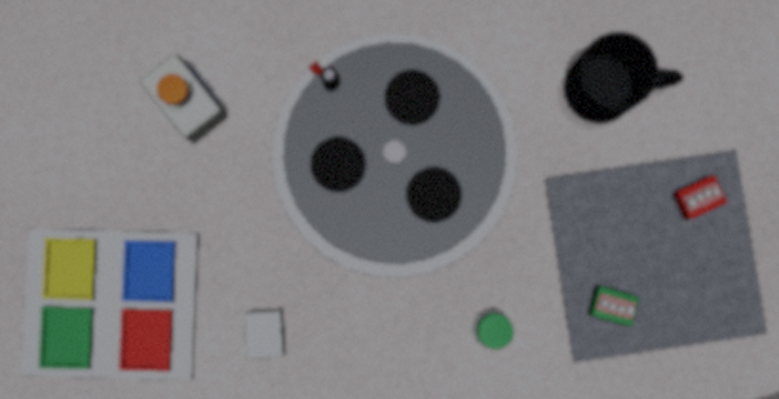

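The crop confirms the layout. The pad mean puts the axis at (598,-12) mm, and the crank direction at about 41°. I'll work out the approach to red and check the crank prediction.

Run:
```python
from h import *
print("crank top/base pred",pix("top",(.6734,.0538,.078)),pix("top",(.6734,.0538,.034)),pix("side",(.6734,.0538,.078)),"mark",ray("top",(276.3,155.8),.03))
print("plunger",ray("top",(201,167),.084),pix("side",(.6585,.2126,.084)))
print("red side check",pix("side",(.5435,-.341,.03)), "green", pix("side",(.4293,-.2428,.03)))
go(543.5,-341,90,23.4)
print(tool()[1].round(3))
```

```text
crank top/base pred [282.98995373 158.48004961] [284.50061474 163.01836938] [251.80756141 227.21494778] mark [0.68941349 0.07065867]
plunger [0.65804434 0.21207375] [214.10738496 264.71861277]
red side check [371.65090951 187.84491518] green [403.84407013 211.81310622]
tool now [ 227.9 -554.5  242.7] yline -67.7 q6 -0.09 -> shift [373.1 -77.4 152.9] turn rad 1.552
[[ 0.925  0.38  -0.   ]
 [ 0.38  -0.925  0.002]
 [ 0.    -0.002 -1.   ]]
```

Call:
arm_command --increments "0 220 -45 60 0;0 220 -45 60 0;0 220 -45 60 0;0 220 -45 60 0;0 220 -45 60 0" --grip_force 25

```text
t: 0.6
tool_pos: [0.4163, -0.427, 0.182]
orientation: [-3.08, -0.61, 0.0]
force: [-1.0, -0.3, 0.2]
opening: 0.0931
gripper_force: 0.0
```

Call:
arm_command --increments "0 153 -32 60 0;0 153 -32 60 0;0 153 -32 60 0;0 153 -32 60 0;0 153 -32 60 0"

```text
t: 1.1
tool_pos: [0.5444, -0.3395, 0.1214]
orientation: [-3.078, -0.613, 0.003]
force: [0.2, -0.2, -0.5]
opening: 0.0933
gripper_force: 0.0
```

Call:
arm_command --increments "0 0 0 0 -0.75;0 0 0 0 -0.75;0 0 0 0 -0.75;0 0 0 0 -0.75;0 0 0 0 -0.75"

```text
t: 1.6
tool_pos: [0.5426, -0.3438, 0.1245]
orientation: [2.64, 1.701, -0.001]
force: [0.8, -0.4, -0.1]
opening: 0.0929
gripper_force: 0.0
```

Call:
arm_command --increments "0 0 0 0 -0.74;0 0 0 0 -0.74;0 0 0 0 -0.74;0 0 0 0 -0.74;0 0 0 0 -0.74"

```text
t: 2.1
tool_pos: [0.5425, -0.3439, 0.1246]
orientation: [1.847, 2.54, -0.001]
force: [0.4, -0.3, -0.4]
opening: 0.0927
gripper_force: 0.0
```

```bash
cat > look.py <<'E'
from h import *
import sys
im=robot.read_camera("top"); im2=robot.read_camera("side")
cv2.imwrite("pics/%s_t.png"%sys.argv[1],im); cv2.imwrite("pics/%s_s.png"%sys.argv[1],im2)
z=float(sys.argv[2])
for c in("red","green"):
    print(c,[rect("top",b,z) for b in blobs(mask(im,c),30)],"side",[(cv2.boundingRect(b)) for b in blobs(mask(im2,c),30)])
E
python3 look.py a .028; python3 -c "
from h import *
go(543.5,-341,31,23.4)"
```

```text
red [[401.8, 256.2, 62.4, 51.9, -2.5], [543.2, -339.4, 48.5, 34.7, -66.6]] side [(312, 337, 49, 34), (365, 188, 14, 13)]
green [[406.0, 340.7, 60.3, 50.6, -1.0], [405.1, -115.4, 34.3, 32.4, -1.2]] side [(286, 370, 53, 40), (392, 231, 15, 13), (395, 213, 19, 13)]
tool now [ 542.7 -343.7  124.5] yline 17.7 q6 -0.95 -> shift [ 2.4  1.6 93.5] turn rad -0.099
```

Call:
arm_command --increments "0 2 2 30 -0.1;0 2 2 60 -0.1;0 2 2 80 -0.1;0 2 2 93 -0.1;0 2 2 93 -0.1"

```text
t: 2.7
tool_pos: [0.5445, -0.3403, 0.0306]
orientation: [-1.729, -2.623, 0.0]
force: [0.5, -0.2, -0.0]
opening: 0.0933
gripper_force: 0.0
```

Call:
arm_command --increments "0.5 0 0 0 0;0.8 0 0 0 0;0.8 0 0 0 0;0.8 0 0 0 0;0.8 0 0 0 0"

```text
t: 3.2
tool_pos: [0.5451, -0.3395, 0.0308]
orientation: [1.724, 2.626, -0.0]
force: [-0.9, 0.5, -0.7]
opening: 0.0576
gripper_force: 0.0
```

Call:
arm_command --increments "0.8 0 0 0 0;0.8 0 0 0 0;0.8 0 0 0 0;0.8 0 0 0 0;0.8 0 0 0 0"

```text
t: 3.7
tool_pos: [0.5451, -0.3395, 0.0306]
orientation: [-1.724, -2.626, 0.0]
force: [0.0, -0.3, 0.8]
opening: 0.0337
gripper_force: 25.0
```

Call:
arm_command --increments "0.8 0 0 -30 0;0.8 0 0 -60 0;0.8 0 0 -90 0;0.8 0 0 -90 0;0.8 0 0 -90 0"

```text
t: 4.2
tool_pos: [0.5456, -0.3399, 0.1213]
orientation: [1.723, 2.625, -0.0]
force: [-0.4, 0.7, -1.2]
opening: 0.0338
gripper_force: 25.0
```

```bash
python3 -c "
from h import *
go(586.3,48.9,120,23.4)
print(tool()[0]['opening'])"
```

```text
tool now [ 545.6 -339.9  121.3] yline 23.4 q6 -1.05 -> shift [340.5 192.    1. ] turn rad 0.001
0.033754880125838445
```

Call:
arm_command --increments "0.8 34 19 0 0;0.8 68 38 0 0;0.8 102 58 0 0;0.8 136 77 0 0;0.8 170 96 0 0"

```text
t: 4.7
tool_pos: [0.5641, -0.1434, 0.1182]
orientation: [-1.722, -2.623, 0.001]
force: [0.5, 0.1, -0.8]
opening: 0.0338
gripper_force: 25.0
```

Call:
arm_command --increments "0.8 34 19 0 0;0.8 68 38 0 0;0.8 102 58 0 0;0.8 136 77 0 0;0.8 170 96 0 0"

```text
t: 5.2
tool_pos: [0.5846, 0.0504, 0.1183]
orientation: [-1.723, -2.624, 0.003]
force: [0.3, -0.9, -0.8]
opening: 0.0341
gripper_force: 25.0
```

Call:
arm_command --increments "0.8 0 0 0 0;0.8 0 0 0 0"

```text
t: 5.4
tool_pos: [0.5848, 0.0496, 0.1186]
orientation: [-1.72, -2.626, 0.003]
force: [-0.2, 0.6, -1.6]
opening: 0.0338
gripper_force: 25.0
```

```bash
python3 look.py b .12; python3 -c "
from h import *
go(586.3,48.9,61,23.4)
print(tool()[0]['opening'])
import cv2
a=cv2.imread('pics/b_t.png')[120:330,200:520];b=cv2.imread('pics/b_s.png')[120:330,150:470]
cv2.imwrite('pics/b.png',cv2.resize(np.vstack([a,b]),None,fx=1.4,fy=1.4))"
```

```text
red [[409.4, 243.7, 55.2, 22.4, -2.6]] side [(312, 337, 49, 34), (283, 216, 17, 19)]
green [[412.3, 308.0, 54.7, 46.0, -1.0], [411.6, -105.4, 29.9, 29.7, -46.2], [433.6, -220.7, 40.8, 29.1, 71.2]] side [(286, 370, 53, 40), (392, 231, 15, 13), (395, 213, 19, 13)]
tool now [585.2  48.  119.3] yline 23.4 q6 -0.41 -> shift [ 0.3  1.5 58.3] turn rad 0.0
0.033918072179531154
```

View pics/b.png

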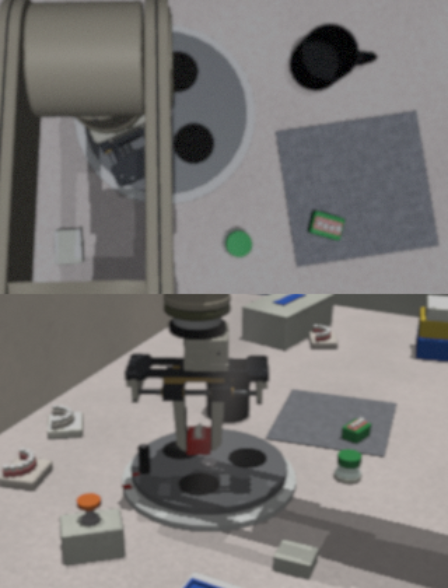

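The red cast is held level over the left pad, at side view (200,440) in the montage. Green is still on the mat at (327,225). Lowering red.

Call:
arm_command --increments "0.8 0 1 20 0;0.8 0 1 40 0;0.8 0 1 50 0;0.8 0 1 56 0;0.8 0 1 58 0"

```text
t: 6.0
tool_pos: [0.5866, 0.0485, 0.0621]
orientation: [-1.725, -2.625, 0.001]
force: [1.1, 0.9, -1.4]
opening: 0.0337
gripper_force: 25.0
```

Call:
arm_command --increments "0.8 0 0 1 0;0.8 0 0 1 0"

```text
t: 6.2
tool_pos: [0.5875, 0.0491, 0.0624]
orientation: [1.724, 2.625, 0.001]
force: [0.6, 0.1, -0.6]
opening: 0.0335
gripper_force: 25.0
```

Call:
arm_command --increments "0.8 0 0 1 0;0.8 0 0 1 0;0.8 0 0 1 0"

```text
t: 6.5
tool_pos: [0.5871, 0.0493, 0.0609]
orientation: [1.724, 2.626, 0.0]
force: [0.3, 0.8, -1.5]
opening: 0.034
gripper_force: 25.0
```

Call:
arm_command --increments "0.8 0 0 1 0;0.8 0 0 1 0;0.8 0 0 1 0"

```text
t: 6.8
tool_pos: [0.5875, 0.0493, 0.0606]
orientation: [1.723, 2.626, 0.001]
force: [-1.6, 1.4, 5.1]
opening: 0.0337
gripper_force: 25.0
```

Call:
arm_command --increments "0.45 0 0 0 0;0.45 0 0 0 0;0.45 0 0 0 0;0.45 0 0 -1 0;0.45 0 0 -1 0"

```text
t: 7.3
tool_pos: [0.587, 0.0492, 0.0607]
orientation: [1.724, 2.626, 0.0]
force: [0.4, 0.4, 0.4]
opening: 0.0512
gripper_force: 0.0
```

Call:
arm_command --increments "0.45 0 0 -20 0;0.45 0 0 -50 0;0.45 0 0 -75 0;0.45 0 0 -75 0;0.45 0 0 -75 0"

```text
t: 7.8
tool_pos: [0.5874, 0.0492, 0.1362]
orientation: [1.723, 2.625, 0.001]
force: [-0.5, -0.5, -0.8]
opening: 0.0511
gripper_force: 0.0
```

```bash
python3 look.py c .028; python3 -c "
from h import *
go(429.3,-243.3,130,-17.7)"
```

```text
red [[402.8, 273.1, 60.7, 18.2, -2.5]] side [(312, 337, 49, 34), (282, 240, 17, 20)]
green [[406.0, 340.7, 60.3, 50.6, -1.0], [405.1, -115.4, 34.3, 32.4, -1.2], [429.3, -242.9, 45.1, 31.8, 73.1]] side [(286, 370, 53, 40), (392, 231, 15, 13), (395, 213, 19, 12)]
tool now [586.1  49.2 134.2] yline 23.4 q6 -0.41 -> shift [-206.  -260.2    4.6] turn rad 0.718
```

Call:
arm_command --increments "0 -130 -160 0 0;0 -130 -160 0 0;0 -130 -160 0 0;0 -130 -160 0 0;0 -130 -160 0 0"

```text
t: 8.4
tool_pos: [0.4887, -0.1374, 0.1339]
orientation: [-1.728, -2.62, 0.003]
force: [-0.2, 0.2, 0.8]
opening: 0.0867
gripper_force: 0.0
```

Call:
arm_command --increments "0 -76 -100 0 0.73;0 -76 -100 0 0.73;0 -76 -100 0 0.73;0 -76 -100 0 0.73;0 -76 -100 0 0.73"

```text
t: 8.9
tool_pos: [0.4294, -0.2433, 0.1343]
orientation: [-2.554, -1.826, 0.001]
force: [0.6, 0.4, 0.1]
opening: 0.0924
gripper_force: 0.0
```

Call:
arm_command --increments "0 0 0 20 0;0 0 0 20 0;0 0 0 20 0"

```text
t: 9.2
tool_pos: [0.4296, -0.2422, 0.1145]
orientation: [-2.545, -1.837, 0.001]
force: [-0.7, 0.2, 0.1]
opening: 0.0927
gripper_force: 0.0
```

```bash
python3 look.py d .028; python3 -c "
from h import *
go(429.3,-243.3,30.5,-17.2)"
```

```text
red [[401.8, 256.2, 62.4, 51.9, -2.5], [590.5, 49.1, 51.0, 39.6, -66.4]] side [(312, 337, 49, 34), (282, 240, 18, 20)]
green [[406.0, 340.7, 60.3, 50.7, -1.0], [405.1, -115.4, 33.5, 32.6, 62.5]] side [(286, 370, 53, 40), (392, 232, 15, 12), (395, 214, 19, 12)]
tool now [ 430.5 -242.9  115.8] yline -18.3 q6 -0.3 -> shift [-0.8 -1.  85.3] turn rad -0.02
```

Call:
arm_command --increments "0 -1 -1 30 -0.02;0 -1 -1 60 -0.02;0 -1 -1 80 -0.02;0 -1 -1 84 -0.02;0 -1 -1 84 -0.02"

```text
t: 9.8
tool_pos: [0.429, -0.2436, 0.0317]
orientation: [-2.529, -1.863, 0.0]
force: [0.6, 0.4, -0.3]
opening: 0.0928
gripper_force: 0.0
```

Call:
arm_command --increments "0.5 0 0 0 0;0.8 0 0 0 0;0.8 0 0 0 0;0.8 0 0 0 0;0.8 0 0 0 0"

```text
t: 10.3
tool_pos: [0.4293, -0.2439, 0.032]
orientation: [2.529, 1.863, 0.0]
force: [-0.0, -0.4, 0.1]
opening: 0.0577
gripper_force: 0.0
```

Call:
arm_command --increments "0.8 0 0 0 0;0.8 0 0 0 0;0.8 0 0 0 0;0.8 0 0 0 0;0.8 0 0 0 0"

```text
t: 10.8
tool_pos: [0.429, -0.2438, 0.0316]
orientation: [-2.529, -1.863, 0.0]
force: [0.2, -0.2, -0.3]
opening: 0.0336
gripper_force: 25.0
```

Call:
arm_command --increments "0.8 0 0 -30 0;0.8 0 0 -60 0;0.8 0 0 -90 0;0.8 0 0 -90 0;0.8 0 0 -90 0"

```text
t: 11.3
tool_pos: [0.4294, -0.2441, 0.122]
orientation: [2.528, 1.862, 0.001]
force: [-0.2, 0.7, -1.9]
opening: 0.0338
gripper_force: 25.0
```

```bash
python3 look.py e .028; python3 -c "
from h import *
go(551,-53.1,120,-17.2)"
```

```text
red [[401.9, 256.2, 62.4, 51.9, -2.6], [590.3, 49.1, 51.2, 39.8, -66.3]] side [(312, 337, 49, 34), (282, 240, 18, 20)]
green [[406.0, 340.6, 60.3, 50.6, -1.0], [405.1, -115.4, 34.3, 32.4, -1.2]] side [(286, 370, 53, 40), (392, 232, 15, 12), (399, 181, 13, 10)]
tool now [ 428.2 -243.2  120.1] yline -17.2 q6 -0.32 -> shift [2.18e+02 6.09e+01 1.00e-01] turn rad -0.001
```

Call:
arm_command --increments "0.8 36 10 0 0;0.8 72 20 0 0;0.8 108 30 0 0;0.8 144 40 0 0;0.8 180 50 0 0"

```text
t: 11.9
tool_pos: [0.5296, -0.0851, 0.1196]
orientation: [-2.528, -1.862, 0.003]
force: [0.1, 0.4, -0.6]
opening: 0.0341
gripper_force: 25.0
```

Call:
arm_command --increments "0.8 38 11 0 0;0.8 38 11 0 0;0.8 38 11 0 0;0.8 38 11 0 0"

```text
t: 12.3
tool_pos: [0.5507, -0.0541, 0.1202]
orientation: [-2.528, -1.862, 0.003]
force: [-0.2, -0.3, -1.3]
opening: 0.0335
gripper_force: 25.0
```

```bash
python3 look.py f .028; python3 -c "
from h import *
go(551,-53.1,61.6,-17.2);print(tool()[0]['opening'])"
```

```text
red [[401.5, 256.7, 62.4, 52.3, -1.0], [589.2, 56.4, 47.2, 36.8, -0.9]] side [(312, 337, 49, 34), (282, 239, 18, 21)]
green [[406.0, 340.6, 60.3, 50.6, -1.0], [404.1, -116.4, 35.7, 33.0, 44.0]] side [(286, 370, 53, 40), (392, 232, 15, 12)]
tool now [551.1 -54.6 120.9] yline -17.3 q6 0.11 -> shift [ 1.4 -0.5 59.3] turn rad -0.002
0.033663546002881344
```

Call:
arm_command --increments "0.8 1 0 20 0;0.8 1 0 40 0;0.8 1 0 50 0;0.8 1 0 57 0;0.8 1 0 57 0"

```text
t: 12.9
tool_pos: [0.5515, -0.0531, 0.0638]
orientation: [-2.529, -1.862, 0.002]
force: [-0.5, -0.2, -1.4]
opening: 0.0339
gripper_force: 25.0
```

Call:
arm_command --increments "0.8 0 0 1 0;0.8 0 0 1 0;0.8 0 0 1 0"

```text
t: 13.2
tool_pos: [0.5528, -0.0529, 0.0645]
orientation: [2.529, 1.863, 0.001]
force: [0.3, -0.4, -1.1]
opening: 0.0339
gripper_force: 25.0
```

Call:
arm_command --increments "0.8 0 0 1 0;0.8 0 0 1 0;0.8 0 0 1 0"

```text
t: 13.5
tool_pos: [0.5523, -0.0527, 0.0627]
orientation: [2.529, 1.863, 0.0]
force: [-0.4, 0.3, -1.1]
opening: 0.0339
gripper_force: 25.0
```

Call:
arm_command --increments "0.8 0 0 1 0;0.8 0 0 1 0;0.8 0 0 1 0"

```text
t: 13.8
tool_pos: [0.5522, -0.0528, 0.0616]
orientation: [-2.529, -1.863, -0.0]
force: [-0.3, -0.1, -1.3]
opening: 0.0339
gripper_force: 25.0
```

Call:
arm_command --increments "0.8 0 0 0.5 0;0.8 0 0 0.5 0;0.8 0 0 0.5 0"

```text
t: 14.1
tool_pos: [0.5523, -0.0528, 0.0616]
orientation: [2.529, 1.863, 0.0]
force: [-3.8, 0.8, 5.7]
opening: 0.0338
gripper_force: 25.0
```

Call:
arm_command --increments "0.45 0 0 0 0;0.45 0 0 0 0;0.45 0 0 0 0;0.45 0 0 -1 0;0.45 0 0 -1 0"

```text
t: 14.6
tool_pos: [0.5523, -0.0528, 0.0622]
orientation: [2.529, 1.863, 0.0]
force: [0.8, -0.5, 0.6]
opening: 0.0508
gripper_force: 0.0
```

Call:
arm_command --increments "0.45 0 0 -20 0;0.45 0 0 -50 0;0.45 0 0 -90 0;0.45 0 0 -90 0;0.45 0 0 -90 0"

```text
t: 15.1
tool_pos: [0.5533, -0.053, 0.1536]
orientation: [2.528, 1.862, 0.003]
force: [-1.0, 0.0, -1.0]
opening: 0.0508
gripper_force: 0.0
```

```bash
python3 -c "
from h import *
go(658.2,212.3,150)"
```

```text
tool now [553.3 -53.  153.6] yline -17.2 q6 0.11 -> shift [284.5  21.6   3.7] turn rad 0.0
```

Call:
arm_command --increments "1 150 10 0 0;1 150 10 0 0;1 150 10 0 0;1 150 10 0 0;1 150 10 0 0"

```text
t: 15.6
tool_pos: [0.6052, 0.0887, 0.1499]
orientation: [-2.526, -1.866, 0.005]
force: [-1.0, -0.0, -0.2]
opening: 0.0155
gripper_force: 0.0
```

Call:
arm_command --increments "1 135 12 0 0;1 135 12 0 0;1 135 12 0 0;1 135 12 0 0;1 135 12 0 0"

```text
t: 16.1
tool_pos: [0.6571, 0.2119, 0.1506]
orientation: [-2.529, -1.863, 0.004]
force: [0.0, -0.3, -0.5]
opening: 0.0002
gripper_force: 0.0
```

```bash
python3 look.py g .058; python3 -c "
from h import *
go(658.2,212.3,112)
import cv2
a=cv2.imread('pics/g_t.png')[120:330,130:450];b=cv2.imread('pics/g_s.png')[120:330,150:470]
cv2.imwrite('pics/g.png',cv2.resize(np.vstack([a,b]),None,fx=1.4,fy=1.4))"
```

```text
red [[586.6, 47.4, 49.5, 39.0, -66.8]] side [(312, 337, 49, 34), (282, 240, 18, 20)]
green [[407.2, -112.2, 32.0, 31.8, -46.2], [538.8, -49.7, 47.5, 11.5, 71.3], [566.4, -56.0, 42.3, 8.0, 77.1]] side [(286, 370, 53, 40), (319, 226, 19, 15), (392, 232, 15, 12)]
tool now [657.3 210.9 151.3] yline -17.3 q6 0.54 -> shift [ 1.7  0.5 39.3] turn rad 0.0
```

View pics/g.png

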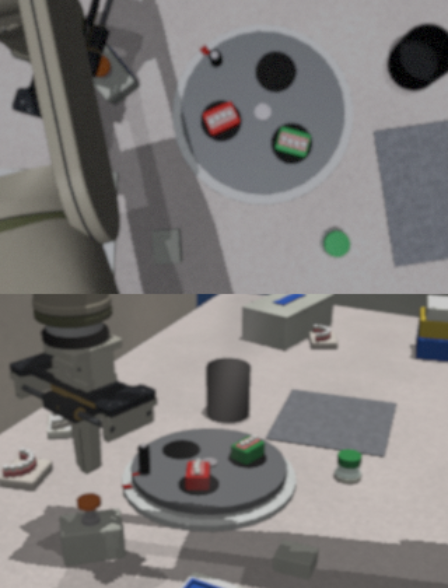

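Red, at (220,120) in the montage, and green, at (293,142), both stand on their pads. The crank is still at the mark and the closed fingers are above the plunger. Pressing now.

Call:
arm_command --increments "1 1 1 20 0;1 1 1 36 0;1 1 1 42 0;1 1 1 46 0;1 1 1 50 0"

```text
t: 16.7
tool_pos: [0.6591, 0.2129, 0.1028]
orientation: [2.53, 1.862, -0.0]
force: [-2.8, -3.4, 6.2]
opening: 0.0006
gripper_force: 2.8
```

Call:
arm_command --increments "1 0 0 2 0;1 0 0 3 0;1 0 0 4 0;1 0 0 4 0"

```text
t: 17.1
tool_pos: [0.6594, 0.2132, 0.0995]
orientation: [2.529, 1.863, 0.001]
force: [-3.6, -3.6, 7.5]
opening: 0.0005
gripper_force: 3.5
```

Call:
arm_command --increments "1 0 0 2 0;1 0 0 3 0;1 0 0 3 0;1 0 0 3 0"

```text
t: 17.5
tool_pos: [0.6596, 0.2133, 0.0973]
orientation: [2.529, 1.863, 0.002]
force: [-5.1, -3.1, 10.0]
opening: 0.0002
gripper_force: 4.8
```

Call:
arm_command --increments "1 0 0 1 0;1 0 0 1.5 0;1 0 0 1.5 0;1 0 0 1.5 0"

```text
t: 17.9
tool_pos: [0.6597, 0.2133, 0.0972]
orientation: [2.528, 1.862, 0.003]
force: [-9.1, -4.1, 17.5]
opening: 0.0008
gripper_force: 8.8
```

Call:
arm_command --increments "1 0 0 0 0;1 0 0 0 0;1 0 0 -20 0;1 0 0 -50 0;1 0 0 -50 0"

```text
t: 18.4
tool_pos: [0.6622, 0.2145, 0.15]
orientation: [2.527, 1.861, 0.014]
force: [-0.4, 0.3, 0.2]
opening: 0.0006
gripper_force: 0.0
```

```bash
python3 -c "
from h import *
go(673.4,53.8,145)"
```

```text
tool now [662.2 214.5 150. ] yline -17.2 q6 0.54 -> shift [-150.2   58.3    4.7] turn rad 0.0
```

Call:
arm_command --increments "0.45 -150 58 0 0;0.45 -150 58 0 0;0.45 -150 58 0 0;0.45 -150 58 0 0;0.45 -150 58 0 0"

```text
t: 18.9
tool_pos: [0.6702, 0.0509, 0.1435]
orientation: [2.532, 1.859, 0.001]
force: [-0.4, 0.9, 0.2]
opening: 0.0354
gripper_force: 0.0
```

```bash
python3 look.py i .058; python3 -c "
from h import *
go(673.4,53.8,68)
import cv2
a=cv2.imread('pics/i_s.png')[180:330,180:400]
cv2.imwrite('pics/i.png',cv2.resize(a,None,fx=2.5,fy=2.5))"
```

```text
red [[403.8, 253.1, 60.1, 40.5, -2.6], [585.9, 47.2, 48.0, 36.9, -65.6]] side [(312, 337, 49, 34), (282, 239, 18, 21)]
green [[408.1, 330.1, 58.5, 49.2, -1.0], [407.2, -112.2, 32.0, 31.8, -46.2], [538.1, -49.3, 47.5, 11.2, 69.0], [566.0, -57.7, 42.7, 7.5, 76.5]] side [(286, 370, 53, 40), (319, 226, 19, 15), (392, 231, 15, 13)]
tool now [669.9  54.  143.5] yline -17.3 q6 0.3 -> shift [ 0.8  3.4 75.5] turn rad 0.0
```

View pics/i.png

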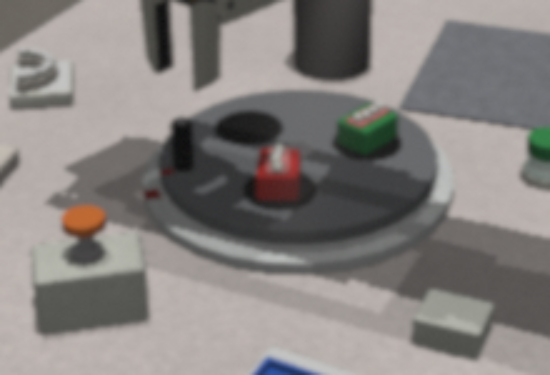

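The fingers straddle the post at (182,145) from above, the plunger is back up, and both casts are on their pads. Descending.

Call:
arm_command --increments "0.45 1 3 0 0;0.45 1 3 20 0;0.45 1 3 45 0;0.45 1 3 65 0;0.45 1 3 75 0"

```text
t: 19.5
tool_pos: [0.6717, 0.0551, 0.066]
orientation: [-2.526, -1.865, 0.004]
force: [-1.3, -0.1, -0.2]
opening: 0.0514
gripper_force: 0.0
```

Call:
arm_command --increments "0.95 0 0 0 0;0.95 0 0 0 0;0.95 0 0 0 0;0.95 0 0 0 0;0.95 0 0 0 0" --grip_force 20

```text
t: 20.0
tool_pos: [0.6737, 0.0532, 0.0699]
orientation: [2.529, 1.863, 0.002]
force: [-1.4, 1.5, 4.2]
opening: 0.0177
gripper_force: 20.0
```

```bash
python3 -c "
from h import *
s,M=tool(); print(s['tool_pos']*1000,s['opening'],s['gripper_force'],s['force'])
A=np.array([598.,-11.9]);C=np.array([673.4,53.8])
c=s['tool_pos'][:2]*1000-A; print(np.hypot(*c),np.degrees(np.arctan2(c[1],c[0])))
r=C-A; r=r*100/np.hypot(*r); a0=np.arctan2(r[1],r[0])
for k in range(0,9):
  base=a0+np.radians(45*k); p0=100*np.array([np.cos(base),np.sin(base)])
  row=[]
  for i in range(1,6):
    a=base+np.radians(9*i); d=100*np.array([np.cos(a),np.sin(a)])-p0
    t=M.T@[d[0],d[1],0]; row.append('0.95 %.0f %.0f 0 0'%(t[0],t[1]))
  print(k,'; '.join(row))
"
```

```text
[673.71636108  53.15856858  69.8526559 ] 0.017715950492183847 20.00304490327835 [-1.41973034  1.48549569  4.24986469]
99.82777509517078 40.67050863200468
0 0.95 7 -14 0 0; 0.95 12 -29 0 0; 0.95 15 -44 0 0; 0.95 15 -60 0 0; 0.95 12 -76 0 0
1 0.95 -5 -15 0 0; 0.95 -12 -29 0 0; 0.95 -21 -42 0 0; 0.95 -32 -53 0 0; 0.95 -45 -62 0 0
2 0.95 -14 -7 0 0; 0.95 -29 -12 0 0; 0.95 -44 -15 0 0; 0.95 -60 -15 0 0; 0.95 -76 -12 0 0
3 0.95 -15 5 0 0; 0.95 -29 12 0 0; 0.95 -42 21 0 0; 0.95 -53 32 0 0; 0.95 -62 45 0 0
4 0.95 -7 14 0 0; 0.95 -12 29 0 0; 0.95 -15 44 0 0; 0.95 -15 60 0 0; 0.95 -12 76 0 0
5 0.95 5 15 0 0; 0.95 12 29 0 0; 0.95 21 42 0 0; 0.95 32 53 0 0; 0.95 45 62 0 0
6 0.95 14 7 0 0; 0.95 29 12 0 0; 0.95 44 15 0 0; 0.95 60 15 0 0; 0.95 76 12 0 0
7 0.95 15 -5 0 0; 0.95 29 -12 0 0; 0.95 42 -21 0 0; 0.95 53 -32 0 0; 0.95 62 -45 0 0
8 0.95 7 -14 0 0; 0.95 12 -29 0 0; 0.95 15 -44 0 0; 0.95 15 -60 0 0; 0.95 12 -76 0 0
```

Call:
arm_command --increments "0.95 7 -14 0 0;0.95 12 -29 0 0;0.95 15 -44 0 0;0.95 15 -60 0 0;0.95 12 -76 0 0"

```text
t: 20.5
tool_pos: [0.6047, 0.0877, 0.0698]
orientation: [2.528, 1.863, 0.004]
force: [1.4, -1.0, 2.7]
opening: 0.0177
gripper_force: 20.0
```

```bash
cat > rad.py <<'E'
from h import *
s,M=tool(); c=s['tool_pos'][:2]*1000-np.array([598.,-11.9]); print(s['t'],np.hypot(*c),np.degrees(np.arctan2(c[1],c[0])),s['opening'],s['force'].round(1),s['tool_pos'][2])
E
python3 rad.py; python3 look.py j .058
```

```text
20.5 99.8718963186116 86.16322989758332 0.017742404614469152 [ 1.4 -1.   2.7] 0.06984877027652014
red [[547.3, 17.3, 49.6, 35.6, -0.9]] side [(312, 337, 49, 34), (302, 242, 26, 18)]
green [[408.1, 330.0, 58.5, 49.1, -1.0], [407.2, -112.2, 33.2, 31.4, -1.2], [580.5, -79.1, 46.2, 10.4, -67.7], [603.8, -64.4, 46.6, 17.9, -44.2]] side [(286, 370, 53, 40), (392, 231, 15, 13)]
```

Call:
arm_command --increments "0.95 -5 -15 0 0;0.95 -12 -29 0 0;0.95 -21 -42 0 0;0.95 -32 -53 0 0;0.95 -45 -62 0 0"

```text
t: 21.1
tool_pos: [0.5319, 0.063, 0.0698]
orientation: [2.529, 1.863, 0.004]
force: [0.7, 1.3, 4.0]
opening: 0.0176
gripper_force: 20.0
```

Call:
arm_command --increments "0.95 -14 -7 0 0;0.95 -29 -12 0 0;0.95 -44 -15 0 0;0.95 -60 -15 0 0;0.95 -76 -12 0 0"

```text
t: 21.6
tool_pos: [0.4979, -0.0071, 0.0698]
orientation: [2.529, 1.863, 0.002]
force: [2.3, 1.4, 3.4]
opening: 0.0178
gripper_force: 20.0
```

```bash
python3 rad.py; python3 look.py k .058
```

```text
21.6 100.18736109340233 177.23769645807593 0.01779849119709931 [2.3 1.4 3.4] 0.06976886534905555
red [[403.9, 248.1, 60.7, 50.4, -2.6]] side [(312, 337, 49, 34), (311, 223, 20, 16)]
green [[408.1, 330.0, 58.5, 49.1, -1.0], [406.1, -121.0, 31.3, 13.8, -1.3], [651.3, -2.1, 44.9, 9.4, 32.5], [664.0, -28.4, 44.4, 11.5, 18.2]] side [(286, 370, 53, 40), (264, 227, 20, 11), (392, 231, 15, 13)]
```

Call:
arm_command --increments "0.95 -15 5 0 0;0.95 -29 12 0 0;0.95 -42 21 0 0;0.95 -53 32 0 0;0.95 -62 45 0 0"

```text
t: 22.2
tool_pos: [0.5239, -0.0798, 0.0698]
orientation: [2.529, 1.862, 0.004]
force: [4.6, 7.9, 5.5]
opening: 0.0177
gripper_force: 20.0
```

Call:
arm_command --increments "0.95 -7 14 0 0;0.95 -12 29 0 0;0.95 -15 44 0 0;0.95 -15 60 0 0;0.95 -12 76 0 0"

```text
t: 22.7
tool_pos: [0.5928, -0.1123, 0.0697]
orientation: [-2.529, -1.863, -0.004]
force: [-1.6, 11.8, 12.5]
opening: 0.0177
gripper_force: 20.0
```

Call:
arm_command --increments "0.95 5 15 0 0;0.95 12 29 0 0;0.95 21 42 0 0;0.95 32 53 0 0;0.95 45 62 0 0"

```text
t: 23.2
tool_pos: [0.6641, -0.0874, 0.0697]
orientation: [-2.528, -1.862, 0.0]
force: [-10.1, 8.0, 14.8]
opening: 0.0177
gripper_force: 20.0
```

```bash
python3 rad.py; python3 look.py l .058
```

```text
23.2 100.40996697489494 -48.7953138314651 0.01774183997050279 [-10.1   8.   14.8] 0.06969496178841113
red [[403.7, 248.6, 60.5, 50.7, -1.0], [655.5, 13.1, 39.9, 12.6, 13.0]] side [(312, 337, 49, 34), (261, 226, 23, 15)]
green [[408.1, 329.9, 58.5, 49.0, -1.0], [559.0, 47.8, 47.1, 10.2, -15.4]] side [(286, 370, 53, 40), (392, 231, 15, 13), (297, 245, 25, 15)]
```

Call:
arm_command --increments "0.95 14 7 0 0;0.95 29 12 0 0;0.95 44 15 0 0;0.95 60 15 0 0;0.95 76 12 0 0"

```text
t: 23.8
tool_pos: [0.6978, -0.0198, 0.0697]
orientation: [-2.53, -1.863, 0.002]
force: [-8.4, -1.2, 13.5]
opening: 0.0177
gripper_force: 20.0
```

Call:
arm_command --increments "0.95 15 -5 0 0;0.95 29 -12 0 0;0.95 42 -21 0 0;0.95 53 -32 0 0;0.95 62 -45 0 0"

```text
t: 24.3
tool_pos: [0.6743, 0.0525, 0.0698]
orientation: [2.528, 1.861, 0.002]
force: [-0.8, -2.2, 7.7]
opening: 0.0174
gripper_force: 20.0
```

Call:
arm_command --increments "0.95 0 0 0 0;0.95 0 0 0 0;0.95 0 0 0 0"

```text
t: 24.6
tool_pos: [0.674, 0.0527, 0.0697]
orientation: [2.528, 1.863, 0.001]
force: [-2.6, 0.6, 7.9]
opening: 0.0176
gripper_force: 20.0
```

```bash
python3 rad.py; python3 look.py m .058
```

```text
24.6 99.74671385127692 40.359149632562776 0.017588488172845706 [-2.6  0.6  7.9] 0.06973674801737269
red [[404.0, 247.4, 60.4, 51.8, -2.6], [586.7, 47.0, 48.7, 36.5, -64.3]] side [(312, 337, 49, 34), (281, 239, 19, 21)]
green [[408.1, 330.1, 58.5, 49.2, -1.0], [407.2, -112.2, 33.2, 31.4, -1.2], [537.1, -48.3, 46.3, 8.6, 69.0], [565.8, -56.2, 42.7, 8.1, 75.6]] side [(286, 370, 53, 40), (317, 226, 21, 16), (392, 231, 15, 13)]
```

Call:
arm_command --increments "0.95 0.5 -1 0 0;0.95 0.5 -1 0 0;0.95 0.5 -1 0 0;0.95 0.5 -1 0 0"

```text
t: 25.1
tool_pos: [0.6736, 0.0531, 0.0698]
orientation: [2.528, 1.862, 0.002]
force: [-0.6, -0.6, 6.7]
opening: 0.0178
gripper_force: 20.0
```

Call:
arm_command --increments "0.45 0 0 0 0;0.45 0 0 0 0;0.45 0 0 0 0;0.45 0 0 0 0;0.45 0 0 0 0"

```text
t: 25.6
tool_pos: [0.672, 0.0539, 0.0682]
orientation: [-2.529, -1.863, 0.001]
force: [-0.3, 0.1, 1.0]
opening: 0.0497
gripper_force: 0.0
```

Call:
arm_command --increments "0.45 0 0 -20 0;0.45 0 0 -50 0;0.45 0 0 -80 0;0.45 0 0 -80 0;0.45 0 0 -80 0"

```text
t: 26.1
tool_pos: [0.673, 0.054, 0.1498]
orientation: [2.528, 1.863, 0.003]
force: [0.1, 0.7, -0.4]
opening: 0.0511
gripper_force: 0.0
```

Call:
arm_command --increments "0.45 -200 0 0 0;0.45 -200 0 0 0;0.45 -200 0 0 0;0.45 -200 0 0 0;0.45 -200 0 0 0"

```text
t: 26.6
tool_pos: [0.61, -0.1427, 0.1466]
orientation: [-2.534, -1.855, 0.006]
force: [-0.5, 0.6, -0.1]
opening: 0.051
gripper_force: 0.0
```

```bash
python3 rad.py; python3 look.py n .058
python3 - <<'E'
from h import *
ims=[cv2.imread(f"pics/{n}_t.png") for n in("c","n")]; ims[0]=cv2.imread("pics/top0.png")
for im in ims:
    dk=(cv2.cvtColor(im,cv2.COLOR_BGR2GRAY)<45).astype(np.uint8)*255
    for b in blobs(dk,15):
        x,y,w,h=cv2.boundingRect(b)
        if 240<x<400 and y<250: print("dark",(x,y,w,h),rect("top",b,.034)[:2])
a=cv2.imread('pics/n_t.png')[120:330,130:450];b=cv2.imread('pics/n_s.png')[120:330,150:470]
cv2.imwrite('pics/n.png',cv2.resize(np.vstack([a,b]),None,fx=1.4,fy=1.4))
E
```

```text
26.6 131.35584265842763 -84.73861014162918 0.050995808240651856 [-0.5  0.6 -0.1] 0.1466210420208855
red [[404.0, 248.1, 60.5, 50.4, -2.6], [587.0, 47.3, 49.2, 38.7, -67.6]] side [(312, 337, 49, 34), (282, 240, 18, 20)]
green [[408.1, 330.0, 58.5, 49.1, -1.0], [537.7, -46.8, 43.3, 9.2, 67.7], [566.2, -55.8, 41.9, 8.0, 76.5]] side [(286, 370, 53, 40), (317, 225, 21, 16), (393, 232, 14, 12)]
dark (313, 157, 28, 28) [656.6, -31.6]
dark (274, 192, 28, 28) [586.3, 48.9]
dark (325, 208, 27, 29) [551.0, -53.1]
dark (281, 160, 7, 7) [673.4, 54.8]
dark (314, 158, 27, 27) [655.6, -32.6]
dark (380, 196, 32, 21) [584.5, -169.7]
dark (325, 214, 22, 24) [538.2, -43.6]
dark (274, 206, 27, 14) [571.0, 51.0]
dark (334, 207, 15, 10) [573.8, -61.3]
dark (390, 163, 24, 16) [655.6, -186.9]
dark (282, 160, 7, 7) [672.4, 52.2]
dark (277, 193, 13, 6) [608.5, 58.5]
```

View pics/n.png

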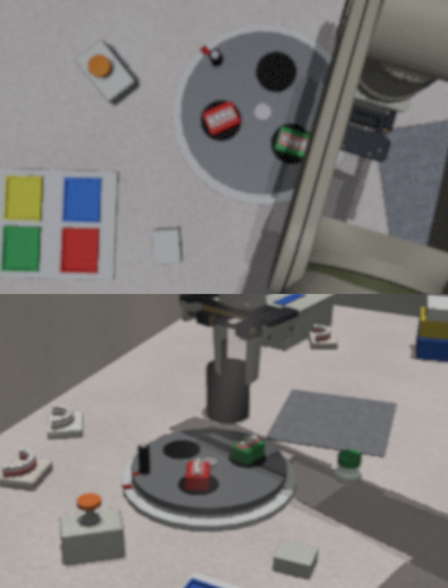

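```bash
cat > ang.py <<'E'
from h import *
import sys
A=np.array([598.,-11.9])
for n in sys.argv[1:]:
    g=cv2.cvtColor(cv2.imread(f"pics/{n}.png"),cv2.COLOR_BGR2GRAY).astype(float)
    out=[n]
    for (x0,y0,x1,y1),z in(((306,150,348,192),.034),((274,152,294,172),.056)):
        w=np.clip(85-g[y0:y1,x0:x1],0,40); v,u=np.mgrid[y0:y1,x0:x1]
        c=((u*w).sum()/w.sum(),(v*w).sum()/w.sum()); p=ray("top",c,z)*1000-A
        out+=[np.round(c,2),round(float(np.degrees(np.arctan2(p[1],p[0]))),2)]
    print(*out)
E
python3 ang.py top0 c_t d_t f_t g_t i_t n_t
```

```text
top0 [326.51 170.76] -18.74 [282.82 161.85] 42.67
c_t [330.6  171.15] -26.12 [nan nan] nan
d_t [326.61 170.78] -18.93 [283.11 162.05] 42.6
f_t [316.26 168.68] 1.03 [282.99 161.88] 42.56
g_t [326.58 170.78] -18.87 [283.33 162.45] 42.73
i_t [329.1  170.64] -23.22 [283.19 164.48] 44.54
n_t [327.33 171.3 ] -20.56 [283.54 161.99] 42.19ang.py:9: RuntimeWarning: invalid value encountered in scalar divide
  c=((u*w).sum()/w.sum(),(v*w).sum()/w.sum()); p=ray("top",c,z)*1000-A
```

Call:
arm_command --increments "0.45 210 0 0 0;0.45 210 0 0 0;0.45 210 0 0 0;0.45 210 0 0 0;0.45 210 0 0 0"

```text
t: 27.2
tool_pos: [0.6752, 0.0712, 0.1474]
orientation: [-2.521, -1.87, -0.001]
force: [-0.7, 0.4, -0.2]
opening: 0.051
gripper_force: 0.0
```

Call:
arm_command --increments "0.45 170 -30 0 0;0.45 170 -30 0 0;0.45 170 -30 0 0;0.45 170 -30 0 0;0.45 170 -30 0 0"

```text
t: 27.7
tool_pos: [0.6955, 0.2401, 0.1472]
orientation: [-2.523, -1.87, 0.002]
force: [1.3, -0.6, 0.3]
opening: 0.0511
gripper_force: 0.0
```

```bash
python3 look.py o .058; python3 ang.py o_t; python3 -c "
from h import *
go(587,48.9,130,23.4)"
```

```text
red [[586.9, 47.6, 49.6, 39.2, -64.3]] side [(312, 337, 49, 34), (282, 240, 18, 20)]
green [[406.3, -112.1, 31.5, 31.3, 89.0], [537.9, -48.7, 46.3, 9.4, 70.6], [566.2, -56.2, 43.2, 6.8, 73.0]] side [(286, 370, 53, 40), (319, 226, 19, 16), (392, 231, 15, 13)]
o_t [326.82 170.86] -19.36 [283.7  162.19] 42.21
tool now [696.1 235.7 147.4] yline -17.1 q6 0.56 -> shift [-210.6  -49.2   17.7] turn rad -0.707
```

The platter is within about 0.5° of where it started by both cues, so it is at the mark. Fetching red.

Call:
arm_command --increments "0.45 -210 -49 0 -0.7;0.45 -210 -49 0 -0.7;0.45 -210 -49 0 -0.7;0.45 -210 -49 0 -0.7;0.45 -210 -49 0 -0.7"

```text
t: 28.3
tool_pos: [0.585, 0.0437, 0.1478]
orientation: [-1.734, -2.618, 0.004]
force: [1.1, -0.6, 0.2]
opening: 0.0513
gripper_force: 0.0
```

Call:
arm_command --increments "0.45 0 0 20 0;0.45 0 0 20 0;0.45 0 0 20 0"

```text
t: 28.6
tool_pos: [0.5872, 0.0479, 0.1283]
orientation: [-1.739, -2.615, 0.002]
force: [-0.2, -0.2, 0.8]
opening: 0.051
gripper_force: 0.0
```

```bash
python3 look.py p .058;python3 -c "
from h import *
go(587,48.9,62,23.1)"
```

```text
red [[404.9, 262.1, 59.0, 22.3, -2.6]] side [(312, 337, 49, 34), (282, 240, 17, 20)]
green [[408.1, 330.0, 58.5, 49.1, -1.0], [407.2, -112.2, 32.0, 31.8, -46.2], [537.7, -49.0, 46.8, 8.9, 71.3], [565.7, -56.9, 44.2, 8.1, 75.6]] side [(286, 370, 53, 40), (317, 226, 21, 15), (392, 231, 15, 13)]
tool now [588.3  48.6 129.3] yline 22.8 q6 -0.4 -> shift [ 0.8 -1.1 67.3] turn rad -0.004
```

Call:
arm_command --increments "0.45 1 -1 20 0;0.45 1 -1 40 0;0.45 1 -1 55 0;0.45 1 -1 64 0;0.45 1 -1 66 0"

```text
t: 29.2
tool_pos: [0.586, 0.0495, 0.0615]
orientation: [-1.736, -2.617, 0.002]
force: [0.8, 0.4, -0.5]
opening: 0.0509
gripper_force: 0.0
```

Call:
arm_command --increments "0.8 0 0 0 0;0.8 0 0 0 0;0.8 0 0 0 0;0.8 0 0 0 0;0.8 0 0 0 0" --grip_force 25

```text
t: 29.7
tool_pos: [0.5874, 0.0492, 0.0637]
orientation: [1.736, 2.616, 0.002]
force: [-0.1, -0.3, 4.9]
opening: 0.0341
gripper_force: 25.0
```

Call:
arm_command --increments "0.8 0 0 -20 0;0.8 0 0 -50 0;0.8 0 0 -80 0;0.8 0 0 -80 0;0.8 0 0 -80 0"

```text
t: 30.2
tool_pos: [0.5871, 0.0492, 0.1433]
orientation: [1.736, 2.616, 0.001]
force: [0.5, -0.3, -3.2]
opening: 0.0338
gripper_force: 25.0
```

```bash
python3 look.py q .058;python3 -c "
from h import *
go(401.3,258.9,130,87.3)"
```

```text
red [[405.0, 266.1, 58.9, 14.2, -2.7]] side [(312, 337, 49, 34), (283, 206, 16, 20)]
green [[408.1, 330.0, 58.5, 49.1, -1.0], [407.2, -112.2, 32.0, 31.8, -46.2], [537.9, -48.7, 46.3, 9.4, 70.6], [565.8, -56.2, 42.7, 8.1, 75.6]] side [(286, 370, 53, 40), (317, 226, 21, 15), (392, 231, 15, 13)]
tool now [585.6  49.2 141.1] yline 22.9 q6 -0.4 -> shift [264.8 -88.4  11.5] turn rad -1.125
```

Call:
arm_command --increments "0.8 30 -10 0 0;0.8 60 -20 0 0;0.8 90 -30 0 0;0.8 115 -38 0 0;0.8 140 -46 0 0"

```text
t: 30.8
tool_pos: [0.4878, 0.1609, 0.1407]
orientation: [-1.736, -2.616, 0.003]
force: [0.7, 0.1, -0.1]
opening: 0.0337
gripper_force: 25.0
```

Call:
arm_command --increments "0.8 25 -8 0 -0.1;0.8 50 -17 0 -0.2;0.8 75 -25 0 -0.3;0.8 100 -34 0 -0.4;0.8 125 -42 0 -0.5"

```text
t: 31.3
tool_pos: [0.4007, 0.2594, 0.1408]
orientation: [-1.029, -2.966, 0.003]
force: [0.3, -0.2, -1.5]
opening: 0.0338
gripper_force: 25.0
```

Call:
arm_command --increments "0.8 0 0 0 -0.13;0.8 0 0 0 -0.26;0.8 0 0 0 -0.39;0.8 0 0 0 -0.52;0.8 0 0 0 -0.62"

```text
t: 31.8
tool_pos: [0.4014, 0.2587, 0.1408]
orientation: [-0.073, -3.138, 0.002]
force: [-0.5, -0.1, -0.7]
opening: 0.0343
gripper_force: 25.0
```

Call:
arm_command --increments "0.8 0 0 0 0;0.8 0 0 0 0"

```text
t: 32.0
tool_pos: [0.4019, 0.2589, 0.1415]
orientation: [-0.086, -3.139, 0.002]
force: [0.5, 0.4, -1.6]
opening: 0.0336
gripper_force: 25.0
```

```bash
python3 look.py r .15;python3 -c "
from h import *
go(401.3,258.9,48,87.3)
print(tool()[0]['opening'])
a=cv2.imread('pics/r_t.png')[220:340,100:340];b=cv2.imread('pics/r_s.png')[200:430,160:420]
b=cv2.resize(b,(240,212));cv2.imwrite('pics/r.png',cv2.resize(np.vstack([a,b]),None,fx=1.75,fy=1.75))"
```

```text
red [[431.6, 222.2, 42.6, 12.4, 89.0]] side [(312, 337, 49, 35), (340, 291, 15, 22)]
green [[413.7, -102.2, 30.0, 28.4, -1.2], [435.5, 296.5, 43.0, 9.8, 85.5], [531.7, -45.1, 42.4, 8.5, 70.6], [557.0, -53.1, 39.6, 6.0, 72.3]] side [(286, 370, 53, 40), (392, 231, 15, 13)]
tool now [402.2 259.  142. ] yline 86.9 q6 -1.05 -> shift [ 0.8 -0.1 94. ] turn rad -0.007
0.0336325581351312
```

View pics/r.png

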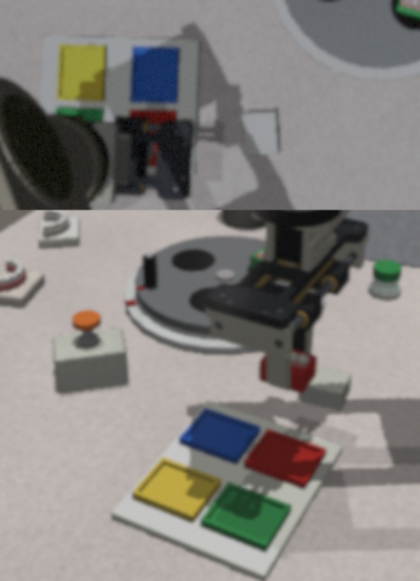

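The red cast is held level above its slot, at (290,365) in the montage. Lowering.

Call:
arm_command --increments "0.8 0 0 25 0;0.8 0 0 50 0;0.8 0 0 75 0;0.8 0 0 90 0;0.8 0 0 94 0"

```text
t: 32.6
tool_pos: [0.401, 0.2584, 0.0464]
orientation: [-0.084, -3.137, 0.003]
force: [-0.4, -0.3, -1.6]
opening: 0.0341
gripper_force: 25.0
```

Call:
arm_command --increments "0.8 0 0 1 0;0.8 0 0 1 0;0.8 0 0 1 0"

```text
t: 32.9
tool_pos: [0.4034, 0.2597, 0.0488]
orientation: [0.082, 3.139, 0.001]
force: [-0.0, 0.3, -0.7]
opening: 0.0342
gripper_force: 25.0
```

Call:
arm_command --increments "0.8 0 0 1 0;0.8 0 0 1 0;0.8 0 0 1 0"

```text
t: 33.2
tool_pos: [0.4027, 0.2593, 0.0469]
orientation: [0.081, 3.14, 0.0]
force: [-0.4, -0.3, -1.0]
opening: 0.0337
gripper_force: 25.0
```

Call:
arm_command --increments "0.8 0 0 1 0;0.8 0 0 1 0;0.8 0 0 1 0"

```text
t: 33.5
tool_pos: [0.4025, 0.2592, 0.0456]
orientation: [-0.081, -3.14, 0.0]
force: [0.9, -0.5, -0.3]
opening: 0.0339
gripper_force: 25.0
```

Call:
arm_command --increments "0.8 0 0 1 0;0.8 0 0 1 0;0.8 0 0 1 0"

```text
t: 33.8
tool_pos: [0.4025, 0.2592, 0.0446]
orientation: [-0.081, -3.14, 0.0]
force: [-0.4, -0.4, -0.8]
opening: 0.0337
gripper_force: 25.0
```

Call:
arm_command --increments "0.8 0 0 0.5 0;0.8 0 0 0.5 0;0.8 0 0 0.5 0"

```text
t: 34.1
tool_pos: [0.4026, 0.2593, 0.0442]
orientation: [0.081, 3.14, 0.0]
force: [-0.4, 1.0, -0.7]
opening: 0.0336
gripper_force: 25.1
```

Call:
arm_command --increments "0.5 0 0 0 0;0.5 0 0 0 0;0.5 0 0 0 0;0.5 0 0 0 0;0.5 0 0 -2 0"

```text
t: 34.6
tool_pos: [0.4024, 0.2591, 0.046]
orientation: [-0.081, -3.14, 0.0]
force: [0.0, -0.3, -0.7]
opening: 0.0464
gripper_force: 0.0
```

Call:
arm_command --increments "0.45 0 0 -20 0;0.45 0 0 -50 0;0.45 0 0 -95 0;0.45 0 0 -95 0;0.45 0 0 -95 0"

```text
t: 35.1
tool_pos: [0.4035, 0.2597, 0.1425]
orientation: [0.081, 3.138, 0.002]
force: [0.2, -0.1, 0.3]
opening: 0.0512
gripper_force: 0.0
```

```bash
python3 look.py s .058;python3 -c "
from h import *
go(552.3,-52.8,140,-17.7)"
```

```text
red [[428.1, 246.8, 47.2, 11.7, 89.0]] side [(312, 339, 49, 32)]
green [[407.2, -112.1, 32.0, 31.8, -46.3], [431.6, 329.2, 47.4, 10.5, 85.2], [537.9, -48.7, 46.3, 9.4, 70.6], [565.7, -56.9, 44.2, 8.1, 75.6]] side [(286, 370, 53, 40), (392, 231, 15, 13)]
tool now [401.9 258.9 140. ] yline 87.0 q6 -1.05 -> shift [-166.3 -303.5    0. ] turn rad -1.314
```

Call:
arm_command --increments "0.45 -110 -200 0 0;0.45 -110 -200 0 0;0.45 -110 -200 0 0;0.45 -110 -200 0 0;0.45 -110 -200 0 0"

```text
t: 35.7
tool_pos: [0.5019, 0.0506, 0.1392]
orientation: [-0.084, -3.138, 0.001]
force: [0.1, 0.2, -1.3]
opening: 0.0508
gripper_force: 0.0
```

Call:
arm_command --increments "0.45 -56 -103 0 0.7;0.45 -56 -103 0 0.7;0.45 -56 -103 0 0.7;0.45 -56 -103 0 0.7;0.45 -56 -103 0 0.7"

```text
t: 36.2
tool_pos: [0.5514, -0.0528, 0.1386]
orientation: [-1.163, -2.914, 0.001]
force: [-1.0, 0.7, 0.5]
opening: 0.0508
gripper_force: 0.0
```

Call:
arm_command --increments "0.45 0 0 0 0.7;0.45 0 0 0 0.7;0.45 0 0 0 0.7;0.45 0 0 0 0.7;0.45 0 0 0 0.7"

```text
t: 36.7
tool_pos: [0.5513, -0.0517, 0.1387]
orientation: [-2.09, -2.341, 0.003]
force: [0.3, -0.2, -0.4]
opening: 0.0511
gripper_force: 0.0
```

Call:
arm_command --increments "0.45 0 0 0 0.42;0.45 0 0 0 0.42;0.45 0 0 0 0.42;0.45 0 0 0 0.42;0.45 0 0 0 0.42"

```text
t: 37.2
tool_pos: [0.5517, -0.0518, 0.1396]
orientation: [-2.524, -1.867, 0.003]
force: [0.4, -0.2, -0.5]
opening: 0.0514
gripper_force: 0.0
```

```bash
python3 look.py u .014;python3 -c "
from h import *
go(552.3,-52.8,62,-17.5)
a=cv2.imread('pics/u_t.png')[140:330,100:340];b=cv2.imread('pics/u_s.png')[200:430,160:420]
b=cv2.resize(b,(240,212));cv2.imwrite('pics/u.png',cv2.resize(np.vstack([a,b]),None,fx=1.45,fy=1.45))"
```

```text
red [[400.5, 260.0, 63.4, 52.7, -2.6]] side [(312, 337, 49, 34)]
green [[405.0, 345.6, 61.2, 51.3, -1.0], [403.1, -117.9, 36.2, 33.4, 44.0]] side [(286, 370, 53, 40), (319, 226, 19, 15), (392, 231, 15, 13)]
tool now [552.2 -51.9 140.3] yline -17.1 q6 0.11 -> shift [-0.8  0.5 78.3] turn rad 0.007
```

View pics/u.png

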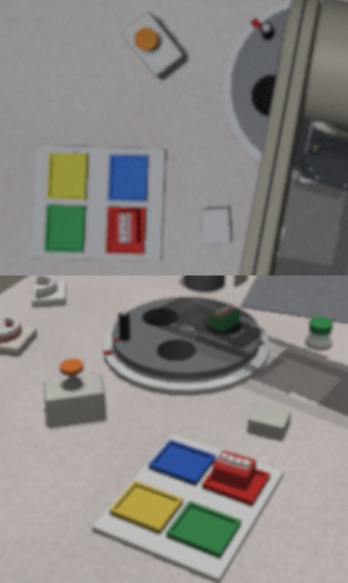

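The red cast sits flat inside its slot, at (127,228) and side (235,470). Now gripping green.

Call:
arm_command --increments "0.45 -1 1 20 0;0.45 -1 1 40 0;0.45 -1 1 60 0;0.45 -1 1 74 0;0.45 -1 1 77 0"

```text
t: 37.8
tool_pos: [0.5518, -0.0529, 0.0619]
orientation: [-2.526, -1.863, 0.004]
force: [-0.7, -0.6, -1.2]
opening: 0.0513
gripper_force: 0.0
```

Call:
arm_command --increments "0.8 0 0 0 0;0.8 0 0 0 0;0.8 0 0 0 0;0.8 0 0 0 0;0.8 0 0 0 0"

```text
t: 38.3
tool_pos: [0.5542, -0.0534, 0.0653]
orientation: [2.528, 1.863, 0.002]
force: [-0.9, 0.4, 5.4]
opening: 0.0339
gripper_force: 25.0
```

Call:
arm_command --increments "0.8 0 0 -20 0;0.8 0 0 -50 0;0.8 0 0 -80 0;0.8 0 0 -80 0;0.8 0 0 -80 0"

```text
t: 38.8
tool_pos: [0.5538, -0.0533, 0.1447]
orientation: [2.528, 1.863, 0.002]
force: [-0.2, 0.2, -2.0]
opening: 0.0337
gripper_force: 25.0
```

```bash
python3 look.py v .058;python3 -c "
from h import *
go(405.2,344.4,140,87.3)"
```

```text
red [[403.7, 248.1, 60.7, 50.4, -2.6]] side [(312, 337, 49, 34)]
green [[408.1, 330.0, 58.5, 49.1, -1.0], [406.7, -112.6, 33.2, 32.0, 43.7]] side [(286, 370, 53, 40), (392, 231, 15, 13)]
tool now [552.3 -53.  142.5] yline -17.2 q6 0.11 -> shift [ 336.  -258.3    3.1] turn rad 1.317
```

Call:
arm_command --increments "0.8 29 -22 0 0;0.8 58 -44 0 0;0.8 87 -67 0 0;0.8 116 -89 0 0;0.8 145 -111 0 0"

```text
t: 39.4
tool_pos: [0.4884, 0.1192, 0.1422]
orientation: [-2.528, -1.862, 0.004]
force: [1.0, 0.6, -0.0]
opening: 0.0336
gripper_force: 25.0
```

Call:
arm_command --increments "0.8 29 -22 0 0;0.8 58 -44 0 0;0.8 87 -67 0 0;0.8 116 -89 0 0;0.8 145 -111 0 0"

```text
t: 39.9
tool_pos: [0.4255, 0.2903, 0.1422]
orientation: [-2.529, -1.863, 0.005]
force: [1.2, -0.5, -1.4]
opening: 0.0338
gripper_force: 25.0
```

Call:
arm_command --increments "0.8 23 -18 0 -0.12;0.8 46 -36 0 -0.24;0.8 46 -36 0 -0.36;0.8 46 -36 0 -0.48;0.8 46 -36 0 -0.6"

```text
t: 40.4
tool_pos: [0.4052, 0.3438, 0.142]
orientation: [-1.858, -2.532, 0.005]
force: [0.1, 0.7, -1.0]
opening: 0.0337
gripper_force: 25.0
```

Call:
arm_command --increments "0.8 0 0 0 -0.12;0.8 0 0 0 -0.24;0.8 0 0 0 -0.36;0.8 0 0 0 -0.48;0.8 0 0 0 -0.6"

```text
t: 40.9
tool_pos: [0.4055, 0.3435, 0.142]
orientation: [-1.027, -2.967, 0.004]
force: [-0.4, 0.9, -1.0]
opening: 0.0339
gripper_force: 25.0
```

Call:
arm_command --increments "0.8 0 0 0 -0.13;0.8 0 0 0 -0.26;0.8 0 0 0 -0.39;0.8 0 0 0 -0.52;0.8 0 0 0 -0.62"

```text
t: 41.4
tool_pos: [0.4055, 0.3434, 0.142]
orientation: [-0.073, -3.138, 0.003]
force: [0.1, 0.2, -1.2]
opening: 0.0337
gripper_force: 25.0
```

```bash
python3 look.py w .058;python3 -c "
from h import *
go(405.2,344.4,50,87.3);print(tool()[0]['opening'])
a=cv2.imread('pics/w_s.png')[200:430,160:420]
cv2.imwrite('pics/w.png',cv2.resize(a,None,fx=1.8,fy=1.8))"
```

```text
red [[403.9, 248.1, 60.7, 50.3, -2.5]] side [(312, 334, 49, 38)]
green [[407.2, -112.2, 33.3, 31.4, -1.2], [432.4, 329.1, 47.1, 9.8, 89.0]] side [(286, 370, 52, 40), (316, 325, 16, 23), (392, 231, 15, 13)]
tool now [405.6 343.5 142.2] yline 87.1 q6 -0.91 -> shift [ 0.2  1.1 92.2] turn rad -0.003
0.03410444289075868
```

View pics/w.png

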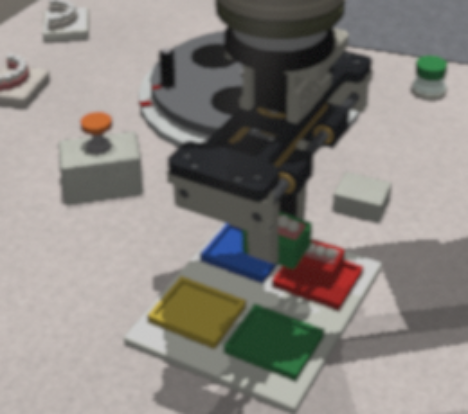

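Green hangs level above its slot, at (293,242), and red is undisturbed. Lowering.

Call:
arm_command --increments "0.8 0 1 25 0;0.8 0 1 50 0;0.8 0 1 75 0;0.8 0 1 88 0;0.8 0 1 92 0"

```text
t: 42.0
tool_pos: [0.405, 0.3441, 0.0496]
orientation: [-0.084, -3.137, 0.004]
force: [-0.6, -0.2, -1.1]
opening: 0.0339
gripper_force: 25.0
```

Call:
arm_command --increments "0.8 0 0 1 0;0.8 0 0 2 0;0.8 0 0 2 0;0.8 0 0 2 0"

```text
t: 42.4
tool_pos: [0.4072, 0.3457, 0.0512]
orientation: [0.082, 3.139, 0.002]
force: [0.7, -0.2, -0.8]
opening: 0.0337
gripper_force: 25.0
```

Call:
arm_command --increments "0.8 0 0 1 0;0.8 0 0 1 0;0.8 0 0 1 0"

```text
t: 42.7
tool_pos: [0.4066, 0.3452, 0.0492]
orientation: [0.081, 3.14, 0.0]
force: [-0.7, 0.5, -1.1]
opening: 0.0337
gripper_force: 25.0
```

Call:
arm_command --increments "0.8 0 0 1 0;0.8 0 0 1 0;0.8 0 0 1 0"

```text
t: 43.0
tool_pos: [0.4065, 0.3451, 0.048]
orientation: [-0.081, -3.14, 0.0]
force: [-0.4, -1.1, -1.1]
opening: 0.0341
gripper_force: 25.0
```

Call:
arm_command --increments "0.8 0 0 1 0;0.8 0 0 1 0;0.8 0 0 1 0"

```text
t: 43.3
tool_pos: [0.4066, 0.3452, 0.0471]
orientation: [-0.081, -3.14, 0.0]
force: [0.2, -0.7, -1.3]
opening: 0.0336
gripper_force: 25.0
```

Call:
arm_command --increments "0.8 0 0 1 0;0.8 0 0 1 0;0.8 0 0 1 0"

```text
t: 43.6
tool_pos: [0.4066, 0.3452, 0.0461]
orientation: [-0.081, -3.141, 0.0]
force: [-0.3, 0.0, -1.8]
opening: 0.0335
gripper_force: 25.0
```

Call:
arm_command --increments "0.8 0 0 0.5 0;0.8 0 0 0.5 0;0.8 0 0 0.5 0"

```text
t: 43.9
tool_pos: [0.4066, 0.3452, 0.0456]
orientation: [-0.081, -3.14, 0.0]
force: [-0.1, -0.4, -0.9]
opening: 0.0338
gripper_force: 25.0
```

Call:
arm_command --increments "0.5 0 0 0 0;0.5 0 0 0 0;0.5 0 0 0 0;0.5 0 0 0 0;0.5 0 0 -2 0"

```text
t: 44.4
tool_pos: [0.4064, 0.345, 0.0475]
orientation: [-0.081, -3.14, 0.001]
force: [0.7, -0.4, -0.6]
opening: 0.0465
gripper_force: 0.0
```

Call:
arm_command --increments "0.45 0 0 -20 0;0.45 0 0 -50 0;0.45 0 0 -100 0;0.45 0 0 -120 0;0.45 0 0 -120 0"

```text
t: 44.9
tool_pos: [0.4089, 0.3468, 0.1726]
orientation: [0.081, 3.134, 0.008]
force: [-0.3, -0.1, -1.0]
opening: 0.0512
gripper_force: 0.0
```

Call:
arm_command --increments "0.45 0 -250 0 0;0.45 0 -250 0 0;0.45 0 -250 0 0;0.45 0 -250 0 0;0.45 0 -250 0 0"

```text
t: 45.4
tool_pos: [0.3925, 0.0938, 0.1664]
orientation: [-0.08, -3.139, 0.0]
force: [1.6, -0.0, 0.4]
opening: 0.0514
gripper_force: 0.0
```

Call:
arm_command --increments "0.45 0 -230 0 0;0.45 0 -230 0 0;0.45 0 -230 0 0;0.45 0 -230 0 0;0.45 0 -230 0 0"

```text
t: 45.9
tool_pos: [0.3805, -0.137, 0.1667]
orientation: [-0.085, -3.139, 0.0]
force: [0.7, 1.1, 0.1]
opening: 0.0511
gripper_force: 0.0
```

```bash
python3 look.py y .014;python3 ang.py y_t; python3 -c "
from h import *
a=cv2.imread('pics/y_t.png')[130:330,100:460];b=cv2.imread('pics/y_s.png')[180:430,160:460]
b=cv2.resize(b,(360,300));cv2.imwrite('pics/y.png',cv2.resize(np.vstack([a,b]),None,fx=1.19,fy=1.19))"
```

```text
red [[400.6, 260.0, 63.4, 52.7, -2.6]] side [(312, 337, 49, 34)]
green [[405.0, 345.7, 61.2, 51.4, -1.0], [410.5, -116.3, 33.7, 19.2, -83.4]] side [(286, 377, 53, 33), (392, 231, 15, 13)]
y_t [326.82 170.85] -19.35 [283.41 161.8 ] 42.15
```

View pics/y.png

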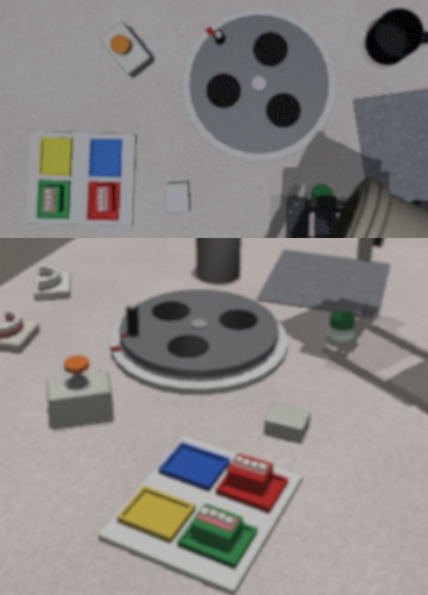

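Both casts lie flat in their own slots: green at (52,200) and red at (103,200) in the top half. The platter is empty with the crank at the mark, and the bystanders are where they were. Handing in.

```bash
python3 -c "
from plant import robot
print(robot.close_job())"
```

```text
the job is handed in; nothing more can be done
None
```

The job is handed in: the two casts present, red and green, were cured through one full counter-clockwise turn and lie flat in their own slots, with the platter about 0.5° from where it started at the mark and the mug, box and jar not moved.

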